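# Hold the tool chest lid at its balance point

## Task

Close up the tool chest's drawer so that the chest cannot tip: push it fully home while the lid is still shut. Then take the orange grip and swing the lid up to its balance point, where it would fall neither shut nor open (leaning about 18 degrees short of upright), never letting it drop over backwards, and finish still gripping it and holding it still there, so that I can screw on a new lid stay. Leave everything else on the table where it is.

Things in the scene. Friction and masses are not known exactly. Their poses are not given: they have to be found in the camera images.
- chest: Grey tool chest, screwed down; 160 mm deep (x), 280 mm wide (y), 107 mm high to the seam under the lid, 142 mm with the lid shut. Origin at the centre of its underside, on the table; x points from the drawer front to the hinge at the back, y to the left, z up. The drawer front faces the robot, give or take its yaw.
- drawer (a joint): Travel of the green-fronted drawer out of the chest's front (along the chest's -x), m; 0 = fully home, 0.09 = out to its stop. It slides with about 1.2 N of friction and stays where it is left.
- drawer_handle (a point): Centre of the drawer's steel bar handle: a round bar 180 mm long along the chest's y, 10 mm thick, 35 mm in front of the drawer front, 70 mm above the table. With the drawer home it lies at (-115, 0, 70) mm in the chest's frame, straight below the lid's grip.
- lid (a joint): Angle of the grey lid, rad; 0 = shut, grows as it swings up and back; stop at 2.1. Hollow shell 160 x 280 x 35 mm, 0.3 to 0.65 kg, free hinge: let go, it falls shut below its balance point, open beyond it. Centre of mass 83 mm before and 26 mm above the hinge line when shut, so it balances at 1.26 rad (72 degrees), leaning 18 degrees from upright to the drawer side.
- lid_grip (a point): Centre of the orange grip at the middle of the lid's front edge: round bar 18 mm thick, 30 mm long along the chest's y, flat ends, on a 10 mm stem, 35 mm off the lid's front face. Lid shut: at (-115, 0, 126) mm in the chest's frame. Pinched on its two ends, it pivots between the fingers as the lid swings. It moves on a 196 mm circle about the hinge line.
- lid_hinge (a point): Middle of the lid's hinge line, which runs along the chest's y at the top of its back: (80, 0, 108) mm in the chest's frame.
- tape: Bystander, leave alone: roll of yellow tape lying flat, 90 mm across, 24 mm high, beside the chest. Origin: on its underside.
- glue: Bystander, leave alone: white jar with red cap, 48 mm across, 90 mm high, beside the chest's right rear. Origin: on its underside.
- sandblock: Bystander, leave alone: cork sanding block 110 x 60 x 32 mm, beside the chest's right front. Origin: on its underside.
- driver: Bystander, leave alone: red-handled screwdriver lying on the table. Origin: on its underside.
- spanner: Bystander, leave alone: steel wrench lying on the table. Origin: on its underside.
- screwbox: Bystander, leave alone: small cardboard box 100 x 70 x 60 mm. Origin: on its underside.

How it is judged:
By the outcome, as a careful person would: the job done as asked, in the order asked, and still so for the second after the job is handed in, while the arm keeps its last pose, push and grip.
It also fails if it takes over 54 s, if anything falls off the work surface, if the arm or the gripper's body presses on something with over 40 N, if the wrist force passes 120 N, or if a joint passes its speed limit or range.

## Robot

A 6-joint arm with a two-finger parallel gripper is mounted at the origin on the work surface. World frame = base frame: x ahead of the robot, y to its left, z up, the work surface at z = 0. Lengths are in m, angles in rad, forces in N, time in s.
With the tool pointing down it reaches from about 0.35 to 1 m from the base axis. Payload 7.1 kg.
Tool frame: the origin (TCP) lies at the very end of the fingers, on their centre line; the grasp point (between the pads) lies 19 mm behind it; z points along the fingers, y is the direction in which the jaws open and shut (so a half turn about z gives the same grasp; the last joint's range is limited). The gripper opens to 85 mm and grips with 20 to 120 N. Pads are 22 mm wide; open, the fingers measure 114 mm over their backs; the gripper's body (76 mm by 85 mm) begins 54 mm behind the grasp point. The pads swing forward as they close: fully open they stand 13 mm farther back than shut.
Start: joints at [-1.351, 0.423, 1.63, -0, 1.089, -0.019], TCP at [0.148, -0.607, 0.231] pointing down, gripper open.
Joint ranges: [-3, 3], [-0.9, 2.11], [0.09, 2.58], [-1.31, 4.45], [0.11, 2.69], [-2.54, 2.54]. Speed limits (rad/s): [2.39, 2.39, 3.01, 3.14, 3.14, 3.14].

## Interface

Orientations are given as a unit quaternion [w, x, y, z].
In Python, from rig import sense, camera, camera_info, order, boxes_of gives the robot as it stands.
- The arm moves only by the tool step_arm, never from a script. Its argument "steps" is a list of rows, each a list of 3 entries, a list of its own where there are three numbers: the shift along the tool's x, y, z in m, then the turn, a rotation vector about the tool's x, y, z in degrees, then the closure in counts, from 0 (fully open) to 255 (shut). In form: [[[tx, ty, tz], [wx, wy, wz], jaw], ...]. A call has 1 to 8 rows; each row shifts and turns the commanded pose from where the row before left it, along the tool's axes as they then stand; what a row does not reach is not made up. A row lasts 1/8 s, in which the tool goes at most 62.5 mm and 10.7 degrees, less where a joint would pass 70% of its speed; a pose out of reach is approached as far as the arm can. A call with a gripper value outside its range is refused whole. The fingers move at their own pace and stop on an object; "newtons" is the grip in N (left out, the last holds). Time passes only in rows, so rows that do not move let the fingers close. It gives the time, the measured TCP pose, the force and the opening at its end, in the units of the state.
- sense(): the state, without advancing time (a new reading comes with each control period).
- camera(name): name is "scene" or "top"; returns the picture (420x560x3 uint8, blue, green, red); there is no depth.
- camera_info(name): a dict with "fov_y" (degrees; the focal length in pixels is half the picture's height over the tangent of half this angle, whatever the lens; pixels are square), "cx", "cy" (the principal point, pixels), "T" (4x4, takes a point from camera to world coordinates). Camera axes: x right, y up, looking along -z (the intrinsics and any distortion apply to the point x, -y, -z); pixel columns grow to the right and rows downward; lengths in m; the calibration is good to about 2 mm. A picture is of the moment at which its call begins. camera_info takes no time and is no camera call.
- order.job_done(): hands the job in, once; it reports no verdict.
Trained networks look in the newest picture that a camera, given by its name, has taken for a name from the list of things; names that differ only in an ending like _2 or _b are one class to them, and where a whole thing is asked for, a point or a joint stands for the part that bears it (a point fixed in the world has none). Each returns a list of dicts, best first, with "confidence" (0 to 1); they miss things now and then, are a little off and sometimes report something else, mostly with a low value. They report only what shows in the picture. A call takes as long as a camera call.
- boxes_of(target, camera): "point" ([x, y, z] in m, in world coordinates, good to about 4 mm: the middle of the surface that is visible of it).
The state is a dict: "time": time; "joint_pos": joint angles; "joint_vel": joint speeds; "joint_efforts": joint torques, N m; "ee_pos": TCP position; "eef_rot": TCP orientation; "force": force on the tool from outside, world axes, zero at the start; "torque": the same for the moment, N m; "opening": finger opening in m.
Only numpy, scipy, OpenCV 4.12 (cv2) and the standard library are available. Lean on these libraries where they do the work, as an engineer would, in place of code of your own. Each camera call takes 0.05 s, during which the arm holds its last target.

## Working session

There is one attempt and no reset: what is moved stays moved. The work goes in short steps, Python scripts to look and compute and a tool call to move; the robot and the scene stay as the last step left them, time stands still between calls to the robot, and variables do not carry over. Pictures are saved under pics/ and viewed, and the job is handed in when it is done.

Besides the shell and the picture viewer there is one more tool, called after ">>>" by a JSON object that holds its "op" and its "data". step_arm: Moves the arm, as the interface text tells. Its arguments: {"type":"object","properties":{"steps":{"type":"array"},"newtons":{"type":"number"}},"required":["steps"]}

```bash
mkdir -p pics; ls; python3 - <<'E'
from rig import *
import cv2
s=sense();print(s)
for c in("scene","top"):
    cv2.imwrite(f"pics/{c}0.png",camera(c));i=camera_info(c);print(i)
for n in["chest","drawer_handle","lid_grip","lid_hinge","drawer","lid"]:
    for c in("scene","top"):
        print(n,c,boxes_of(n,c)[:2])
E
```

```text
pics
{'time': 0.0, 'joint_pos': array([-1.35101319e+00,  4.23832961e-01,  1.63070973e+00,  3.36882187e-06,
        1.08862071e+00, -1.89762209e-02]), 'joint_vel': array([ 0.00201147, -0.00216606, -0.00150787,  0.00016455, -0.00124324,
       -0.00041602]), 'joint_efforts': array([-1.30571258e-03, -5.57395005e+01, -2.81745315e+01, -2.11077604e-04,
        7.32394328e-03, -2.19834595e-05]), 'ee_pos': array([ 0.14772825, -0.60671011,  0.23054287]), 'eef_rot': array([-7.81566775e-04,  9.92882492e-01,  1.19095510e-01, -7.72374571e-05]), 'force': array([-0.61581485, -0.16321027, -0.62138297]), 'torque': array([-0.01849686, -0.06598774,  0.01649806]), 'opening': 0.08524834692499365}
{'fov_y': 54.843504540934404, 'cx': 284.5625721514322, 'cy': 207.89331625211304, 'T': array([[ 0.16414729, -0.75989484,  0.62897973,  1.22230394],
       [ 0.98636066,  0.11856813, -0.11416761, -0.13505144],
       [ 0.01217843,  0.63914117,  0.76899301,  0.90494359],
       [ 0.        ,  0.        ,  0.        ,  1.        ]])}
{'fov_y': 50.24971470582891, 'cx': 287.8517805906147, 'cy': 207.37678484883946, 'T'
[... 508 characters left out ...]
nt': [0.4755, -0.0926, 0.0773], 'confidence': 0.61}]
drawer_handle top [{'point': [0.5084, -0.1084, 0.0678], 'confidence': 0.74}]
lid_grip scene [{'point': [0.6285, -0.1338, 0.1477], 'confidence': 0.63}]
lid_grip top [{'point': [0.6078, -0.1397, 0.1462], 'confidence': 0.75}]
lid_hinge scene [{'point': [0.6292, -0.1417, 0.1403], 'confidence': 0.89}]
lid_hinge top [{'point': [0.6061, -0.1358, 0.1428], 'confidence': 0.58}]
drawer scene [{'point': [0.4739, -0.0877, 0.0753], 'confidence': 0.52}]
drawer top [{'point': [0.5114, -0.1074, 0.0695], 'confidence': 0.95}]
lid scene [{'point': [0.6236, -0.1392, 0.1421], 'confidence': 0.64}]
lid top [{'point': [0.6057, -0.134, 0.1437], 'confidence': 0.57}]
```

View pics/scene0.png

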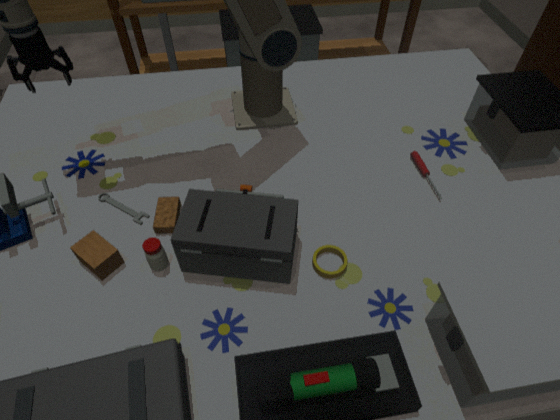

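View pics/top0.png

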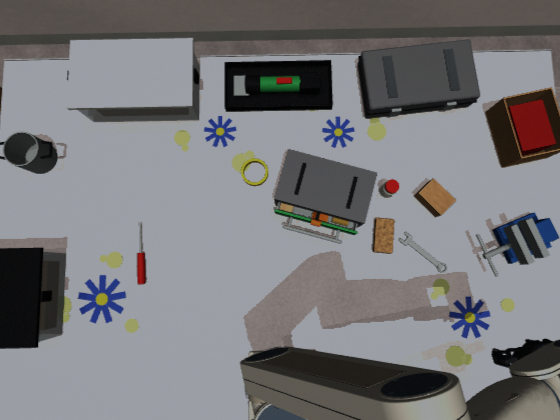

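The scene picture shows the chest from behind (lid about 175-298, 190-278), with the orange grip at (246,188). In the top picture the lid is at about (275-376, 152-230), the drawer is partly out with its bar at about (312,233), and the grip is at (316,219). Next I'll fit the chest pose.

```bash
python3 - <<'E'
import cv2
a=cv2.imread("pics/top0.png")[140:260,255:395]
cv2.imwrite("pics/topc.png",cv2.resize(a,None,fx=5,fy=5,interpolation=cv2.INTER_CUBIC))
a=cv2.imread("pics/scene0.png")[175:285,165:310]
cv2.imwrite("pics/scenec.png",cv2.resize(a,None,fx=5,fy=5,interpolation=cv2.INTER_CUBIC))
E
```

```text
(no output)
```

View pics/topc.png

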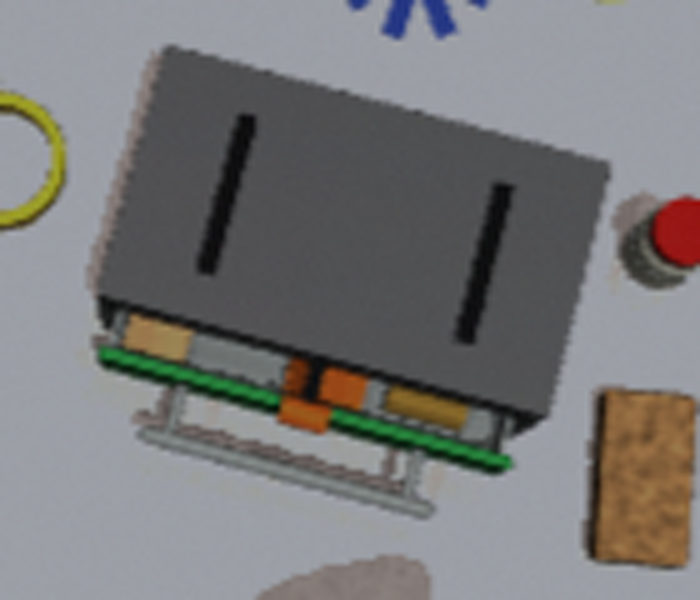

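View pics/scenec.png

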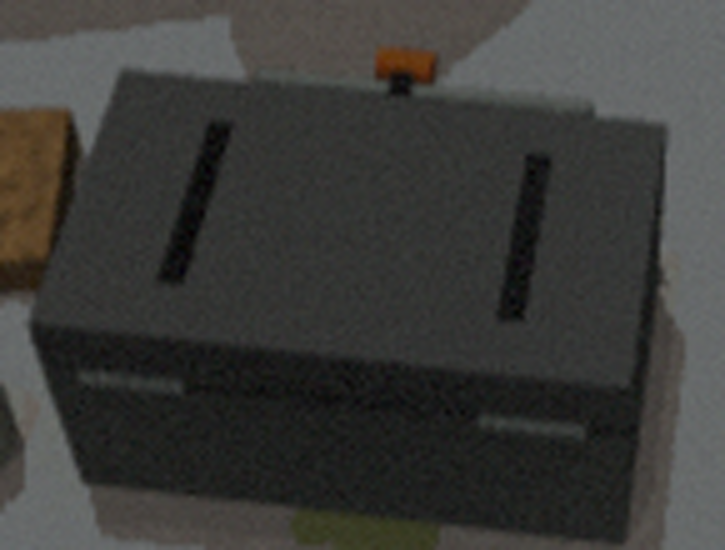

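```bash
cat > h.py <<'E'
import numpy as np
from rig import *
from scipy.spatial.transform import Rotation as R
def proj(P,c,i=None):
    i=i or camera_info(c);T=np.linalg.inv(i["T"]);f=210/np.tan(np.radians(i["fov_y"]/2))
    p=np.atleast_2d(P)@T[:3,:3].T+T[:3,3]
    return np.c_[i["cx"]+f*p[:,0]/-p[:,2], i["cy"]+f*-p[:,1]/-p[:,2]]
def c2w(P,q):
    return np.atleast_2d(P)@R.from_euler('z',q[2]).as_matrix().T+[q[0],q[1],0]
def w2t(v,rot): # world vector in tool frame
    w,x,y,z=rot
    return R.from_quat([x,y,z,w]).inv().apply(v)
E
python3 - <<'E'
from h import *
from scipy.optimize import least_squares
cor=np.array([[.08,.14,.142],[.08,-.14,.142],[-.08,-.14,.142],[-.08,.14,.142]])
top=np.array([[165,46],[610,165],[545,418],[97,296]])/5+[255,140]-.4
sc=np.array([[630,388],[35,325],[125,70],[665,125]])/5+[165,175]-.4
ht=np.array([[140,433],[432,512]])/5+[255,140]-.4
it,isc=camera_info("top"),camera_info("scene")
def res(q,both=3):
    H=np.array([[-.115-q[3],.09,.073],[-.115-q[3],-.09,.073]])
    r=[]
    if both&1:r+=[proj(c2w(cor,q),"top",it)-top,proj(c2w(H,q),"top",it)-ht]
    if both&2:r+=[proj(c2w(cor,q),"scene",isc)-sc]
    return np.concatenate(r).ravel()
for b in(3,1,2):
    s=least_squares(res,[.6,-.13,-.2,.04],args=(b,));print(b,s.x.round(4),np.degrees(s.x[2]),s.fun.reshape(-1,2).round(2).tolist())
    if b==3:q=s.x
print("grip",c2w([-.115,0,.126],q),"hinge",c2w([.08,0,.108],q),"handle",c2w([-.115-q[3],0,.07],q))
print(proj(c2w([-.115,0,.135],q),"top"),proj(c2w([-.115,0,.135],q),"scene"))
E
```

```text
3 [ 0.6122 -0.1392 -0.2855  0.0321] -16.35919539359502 [[-0.0, -0.41], [0.38, -0.43], [0.58, -0.18], [-0.48, -0.3], [1.29, 0.3], [-1.35, -0.3], [0.99, -0.02], [-1.31, -0.56], [-0.46, -0.57], [0.98, -0.7]]
1 [ 0.6112 -0.1389 -0.2856  0.031 ] -16.361219531257596 [[-0.1, -0.09], [0.29, -0.11], [0.48, 0.16], [-0.59, 0.03], [1.28, 0.3], [-1.36, -0.3]]
2 [ 0.6131 -0.1394 -0.2854  0.04  ] -16.35027956044748 [[0.98, 0.33], [-1.4, -0.21], [-0.54, -0.28], [0.97, -0.42]]
grip [[ 0.50182428 -0.10683693  0.126     ]] hinge [[ 0.68892967 -0.16176028  0.108     ]] handle [[ 0.47104155 -0.0978009   0.07      ]]
[[315.53435696 222.20419149]] [[246.03086914 185.22041098]]
```

>>> {"op": "step_arm", "data": {"steps": [[[0, 0, 0], [0, 0, 10], 255], [[0, 0, 0], [0, 0, 10], 255], [[0, 0, 0], [0, 0, 10], 255], [[0.0103, -0.058, 0.003], [0, 0, 0], 255], [[0.0103, -0.058, 0.003], [0, 0, 0], 255], [[0.0103, -0.058, 0.003], [0, 0, 0], 255], [[0.0103, -0.058, 0.003], [0, 0, 0], 255], [[0.0103, -0.058, 0.003], [0, 0, 0], 255]], "newtons": 40}}

```text
time: 1.7
ee_pos: [0.2794, -0.3419, 0.2165]
eef_rot: [0.0, 0.99, -0.142, 0.0]
force: [0.6, 0.3, 0.4]
opening: 0.0002
```

>>> {"op": "step_arm", "data": {"steps": [[[0.0103, -0.058, 0.003], [0, 0, 0], 255], [[0.0103, -0.058, 0.003], [0, 0, 0], 255], [[0.0103, -0.058, 0.003], [0, 0, 0], 255], [[0.0103, -0.058, 0.003], [0, 0, 0], 255], [[0.0103, -0.058, 0.003], [0, 0, 0], 255], [[0.0103, -0.058, 0.003], [0, 0, 0], 255], [[0, 0, 0], [0, 10, 0], 255], [[0, 0, 0], [0, 10, 0], 255]]}}

```text
time: 2.7
ee_pos: [0.4369, -0.0257, 0.1988]
eef_rot: [0.024, 0.974, -0.139, 0.175]
force: [0.6, -1.2, -0.1]
opening: 0.0001
```

```bash
cat > st.py <<'E'
from h import *
import sys
Q=(.6118,-.139,-.2855)
s=sense()
w,x,y,z=s["eef_rot"];M=R.from_quat([x,y,z,w]);B=R.from_euler('z',Q[2])
print("t",s["time"].round(2) if hasattr(s["time"],'round') else s["time"],"chestpos",(B.inv().apply(s["ee_pos"]-[Q[0],Q[1],0])).round(4),"open",round(s["opening"],4))
print("axes x,y,z in chest",(B.inv()*M).as_matrix().T.round(3).tolist())
print("F chest",B.inv().apply(s["force"]).round(2),"q",s["joint_pos"].round(2))
E
python3 st.py
```

```text
t 2.7 chestpos [-0.1998  0.0594  0.1988] open 0.0001
axes x,y,z in chest [[0.938, 0.002, 0.348], [0.003, -1.0, -0.001], [0.348, 0.002, -0.938]]
F chest [ 0.87 -0.99 -0.12] q [-0.03  0.07  2.27 -0.2   0.46  1.99]
```

>>> {"op": "step_arm", "data": {"steps": [[[-0.0162, 0, 0.0445], [0, 0, 0], 255], [[-0.0162, 0, 0.0445], [0, 0, 0], 255], [[-0.0162, 0, 0.0445], [0, 0, 0], 255], [[0, 0, 0], [0, 0, 0], 255]]}}

```text
time: 3.2
ee_pos: [0.439, -0.0293, 0.0649]
eef_rot: [0.022, 0.977, -0.14, 0.161]
force: [-0.7, 0.5, -0.5]
opening: -0.0001
```

```bash
python3 st.py; python3 - <<'E'
from h import *
import cv2
cv2.imwrite("pics/s1.png",camera("scene"));cv2.imwrite("pics/t1.png",cv2.resize(camera("top")[130:330,180:440],None,fx=3,fy=3))
E
```

```text
t 3.2 chestpos [-0.1967  0.0566  0.0649] open -0.0001
axes x,y,z in chest [[0.947, 0.001, 0.321], [0.002, -1.0, -0.003], [0.321, 0.003, -0.947]]
F chest [-0.85  0.29 -0.51] q [-0.04  0.42  2.32 -0.74  0.11  2.54]
```

View pics/t1.png

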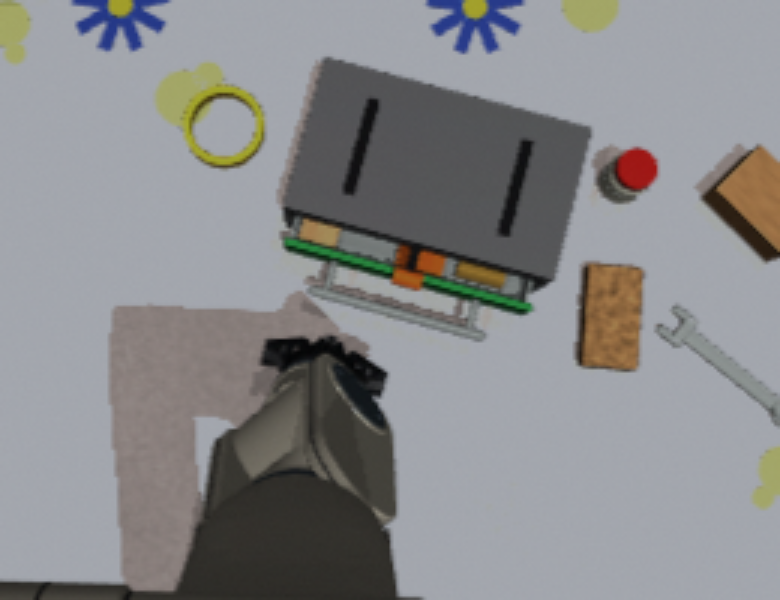

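The picture shows the closed fingers in front of the bar's left half. The wrist is at its joint limits, so I'll reduce the tilt.

>>> {"op": "step_arm", "data": {"steps": [[[0, 0, 0], [0, -9, 0], 255], [[0, 0, 0], [0, 0, 0], 255]]}}

```text
time: 3.55
ee_pos: [0.4438, -0.0394, 0.0691]
eef_rot: [0.032, 0.979, -0.146, 0.139]
force: [0.7, 0.6, -0.2]
opening: 0.0002
```

```bash
python3 st.py
```

```text
t 3.55 chestpos [-0.1893  0.0483  0.0691] open 0.0002
axes x,y,z in chest [[0.96, -0.008, 0.281], [-0.015, -1.0, 0.023], [0.281, -0.026, -0.959]]
F chest [ 0.51  0.76 -0.18] q [-0.05  0.41  2.28 -0.48  0.2   2.27]
```

>>> {"op": "step_arm", "data": {"steps": [[[0, -0.003, 0], [0, -4, 0], 255], [[0, -0.003, 0.002], [0, -4, 0], 255], [[0, -0.003, 0.004], [0, 0, 0], 255], [[0, 0, 0], [0, 0, 0], 255]]}}

```text
time: 4.05
ee_pos: [0.4441, -0.0313, 0.0607]
eef_rot: [0.024, 0.987, -0.146, 0.068]
force: [-0.1, 0.2, -0.8]
opening: -0.0001
```

```bash
python3 st.py
```

```text
t 4.05 chestpos [-0.1913  0.0561  0.0607] open -0.0001
axes x,y,z in chest [[0.99, -0.006, 0.14], [-0.01, -1.0, 0.027], [0.14, -0.029, -0.99]]
F chest [-0.18  0.14 -0.78] q [-0.06  0.44  2.2  -0.16  0.37  1.96]
```

>>> {"op": "step_arm", "data": {"steps": [[[0.0119, -0.004, 0.0017], [0, 0, 0], 255], [[0.0119, -0.004, 0.0017], [0, 0, 0], 255], [[0.006, 0, 0.0009], [0, 0, 0], 255], [[0.006, 0, 0.0009], [0, 0, 0], 255], [[0.005, 0, 0.0007], [0, 0, 0], 255]]}}

```text
time: 4.68
ee_pos: [0.4863, -0.0357, 0.0599]
eef_rot: [0.023, 0.987, -0.145, 0.066]
force: [-1.0, 1.7, 0.4]
opening: -0.0005
```

```bash
python3 st.py
```

```text
t 4.675 chestpos [-0.1495  0.0638  0.0599] open -0.0005
axes x,y,z in chest [[0.99, -0.005, 0.138], [-0.009, -1.0, 0.027], [0.137, -0.028, -0.99]]
F chest [-1.42  1.33  0.38] q [-0.06  0.48  2.11 -0.14  0.43  1.93]
```

>>> {"op": "step_arm", "data": {"steps": [[[0.004, 0, 0.0006], [0, 0, 0], 255], [[0.004, 0, 0.0006], [0, 0, 0], 255], [[0.004, 0, 0.0006], [0, 0, 0], 255], [[0.004, 0, 0.0006], [0, 0, 0], 255]]}}

```text
time: 5.18
ee_pos: [0.502, -0.0404, 0.0599]
eef_rot: [0.023, 0.987, -0.145, 0.067]
force: [-0.5, 0.7, -0.4]
opening: 0.0002
```

>>> {"op": "step_arm", "data": {"steps": [[[0.002, 0, 0.0003], [0, 0, 0], 255], [[0.002, 0, 0.0003], [0, 0, 0], 255]]}}

```text
time: 5.42
ee_pos: [0.5049, -0.0414, 0.0597]
eef_rot: [0.024, 0.987, -0.145, 0.066]
force: [-6.2, 3.4, 3.5]
opening: -0.0001
```

```bash
python3 st.py;python3 - <<'E'
from h import *
import cv2
cv2.imwrite("pics/t2.png",cv2.resize(camera("top")[130:290,220:420],None,fx=4,fy=4,interpolation=cv2.INTER_CUBIC))
E
```

```text
t 5.425 chestpos [-0.13    0.0636  0.0597] open -0.0001
axes x,y,z in chest [[0.991, -0.005, 0.137], [-0.009, -1.0, 0.027], [0.136, -0.028, -0.99]]
F chest [-6.89  1.51  3.54] q [-0.07  0.5   2.07 -0.13  0.45  1.91]
```

View pics/t2.png

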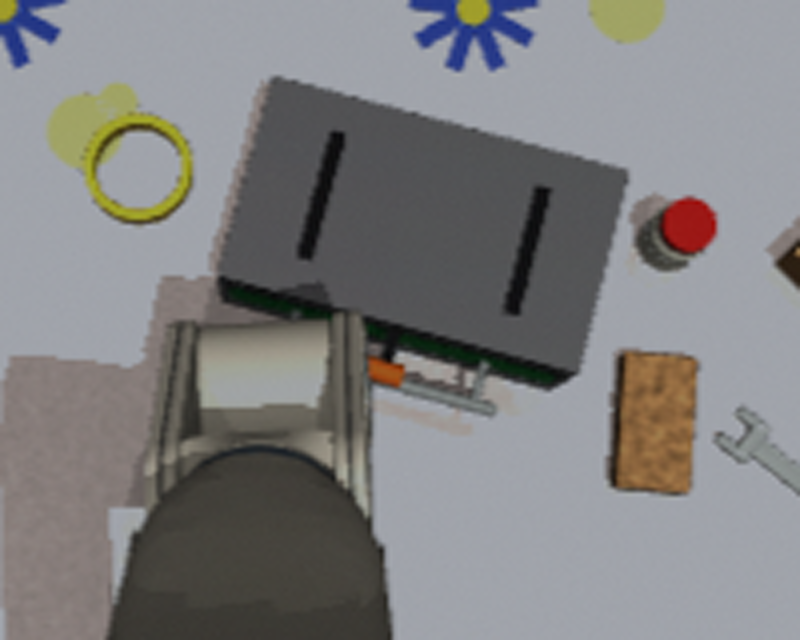

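The green front is now flush under the lid edge and the contact force is rising. One small extra push will confirm the stop.

>>> {"op": "step_arm", "data": {"steps": [[[0.001, 0, 0.0002], [0, 0, 0], 255], [[0.001, 0, 0.0002], [0, 0, 0], 255], [[0, 0, 0], [0, 0, 0], 255]]}}

```text
time: 5.85
ee_pos: [0.5049, -0.0417, 0.0592]
eef_rot: [0.024, 0.987, -0.145, 0.064]
force: [-8.0, 3.9, 5.5]
opening: -0.0001
```

```bash
python3 st.py
```

```text
t 5.85 chestpos [-0.1299  0.0633  0.0592] open -0.0001
axes x,y,z in chest [[0.991, -0.005, 0.133], [-0.009, -1.0, 0.028], [0.133, -0.029, -0.991]]
F chest [-8.73  1.45  5.46] q [-0.07  0.5   2.07 -0.13  0.45  1.9 ]
```

>>> {"op": "step_arm", "data": {"steps": [[[-0.02, 0, -0.003], [0, 0, 0], 255], [[-0.02, 0, -0.003], [0, 0, 0], 255], [[0.0062, 0, -0.046], [0, 0, 0], 255], [[0.0062, 0, -0.046], [0, 0, 0], 255], [[0.0062, 0, -0.046], [0, 0, 0], 75], [[0, 0.03, 0], [0, -7.7, 0], 75], [[0, 0.03, 0], [0, 0, 0], 75], [[0, 0, 0], [0, 0, 0], 75]]}}

```text
time: 6.85
ee_pos: [0.4522, -0.0854, 0.2014]
eef_rot: [0.014, 0.989, -0.148, 0.001]
force: [-0.4, 0.2, -0.3]
opening: 0.0601
```

```bash
python3 st.py
```

```text
t 6.85 chestpos [-0.1683  0.0065  0.2014] open 0.0601
axes x,y,z in chest [[1.0, -0.011, 0.006], [-0.011, -1.0, 0.027], [0.006, -0.027, -1.0]]
F chest [-0.41  0.05 -0.3 ] q [-0.19  0.22  2.01 -0.04  0.91  1.69]
```

>>> {"op": "step_arm", "data": {"steps": [[[0, 0.006, 0], [1.5, 0, -0.6], 75], [[0, 0, 0], [0, 0, 0], 75]]}}

```text
time: 7.1
ee_pos: [0.4503, -0.0897, 0.2012]
eef_rot: [0.001, 0.99, -0.142, 0.002]
force: [-0.1, 0.2, -0.1]
opening: 0.0601
```

```bash
python3 st.py;python3 - <<'E'
from h import *
import cv2
t=camera("top");s=camera("scene")
Q=(.6118,-.139,-.2855)
for im,c in((t,"top"),(s,"scene")):
    m=cv2.inRange(cv2.cvtColor(im,cv2.COLOR_BGR2HSV),(6,180,80),(16,255,255))
    p=proj(c2w([-.115,0,.126],Q),c)[0];print(c,p)
    n,l,st,ce=cv2.connectedComponentsWithStats(m)
    for i in range(1,n):
        if np.hypot(*(ce[i]-p))<40:print(st[i],ce[i].round(1))
    x,y=p.astype(int);cv2.imwrite(f"pics/{c}3.png",cv2.resize(im[y-60:y+60,x-70:x+70],None,fx=5,fy=5,interpolation=cv2.INTER_CUBIC))
print(boxes_of("lid_grip","top")[:1])
E
```

```text
t 7.1 chestpos [-0.1689  0.0019  0.2012] open 0.0601
axes x,y,z in chest [[1.0, 0.001, 0.005], [0.001, -1.0, 0.001], [0.005, -0.001, -1.0]]
F chest [-0.18  0.14 -0.15] q [-0.22  0.22  2.01 -0.    0.9   1.63]
top [315.28246256 222.62961702]
scene [246.31281481 187.46231774]
[241 186   4   2   6] [242.5 186.5]
[246 186   4   3   6] [247.2 187.2]
[{'point': [0.6107, -0.1404, 0.1452], 'confidence': 0.84}]
```

View pics/top3.png

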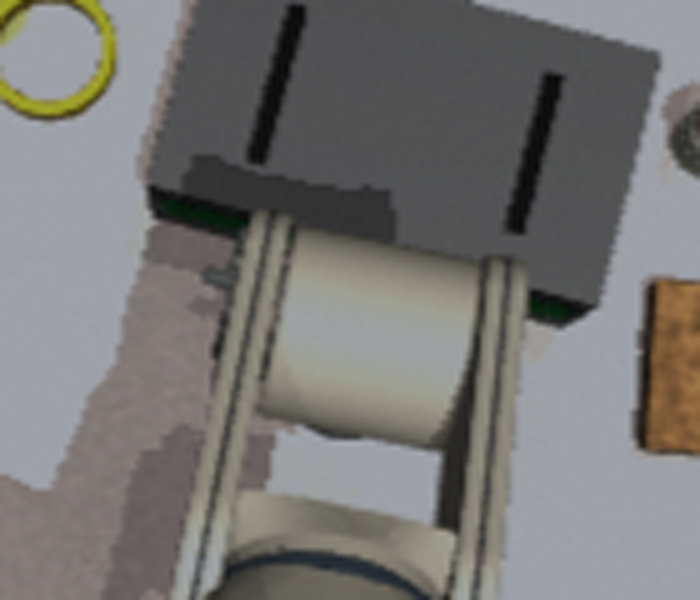

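View pics/scene3.png

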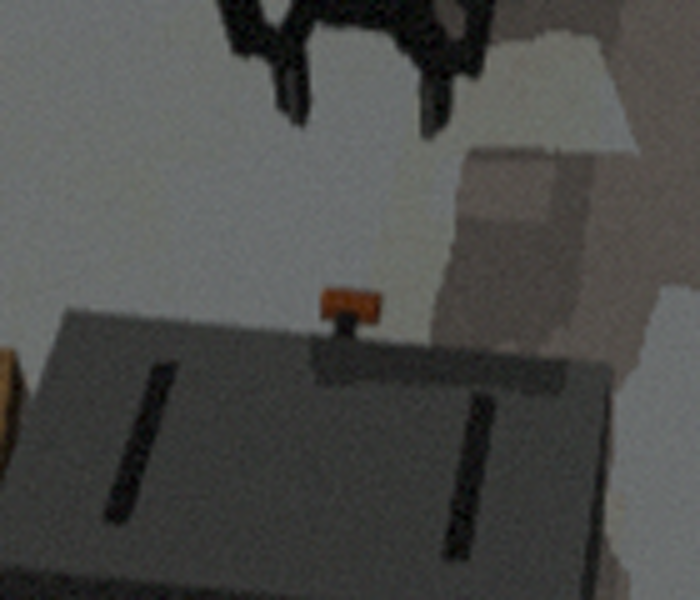

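The grip is where the pose fit puts it: (350,305) in the scene crop, which is (246,187) in the full picture. The green front is flush. I'll move over the grip and descend.

>>> {"op": "step_arm", "data": {"steps": [[[0.027, 0.001, 0], [0, 0, 0], 75], [[0.027, 0.001, 0], [0, 0, 0], 75], [[0, 0, 0.03], [0, 0, 0], 75], [[0, 0, 0.03], [0, 0, 0], 75], [[0, 0, 0.025], [0, 0, 0], 75], [[0, 0, 0.012], [0, 0, 0], 75], [[0, 0, 0], [0, 0, 0], 75]]}}

```text
time: 8.12
ee_pos: [0.5016, -0.1065, 0.1039]
eef_rot: [0.001, 0.99, -0.141, 0.001]
force: [0.2, -0.7, 0.4]
opening: 0.06
```

```bash
python3 st.py;python3 - <<'E'
from h import *
import cv2
cv2.imwrite("pics/s4.png",cv2.resize(camera("scene")[127:247,176:316],None,fx=5,fy=5,interpolation=cv2.INTER_CUBIC))
E
```

```text
t 8.125 chestpos [-1.149e-01  1.000e-04  1.039e-01] open 0.06
axes x,y,z in chest [[1.0, 0.002, 0.003], [0.002, -1.0, 0.001], [0.003, -0.001, -1.0]]
F chest [ 0.43 -0.64  0.45] q [-0.23  0.45  1.96 -0.    0.73  1.62]
```

View pics/s4.png

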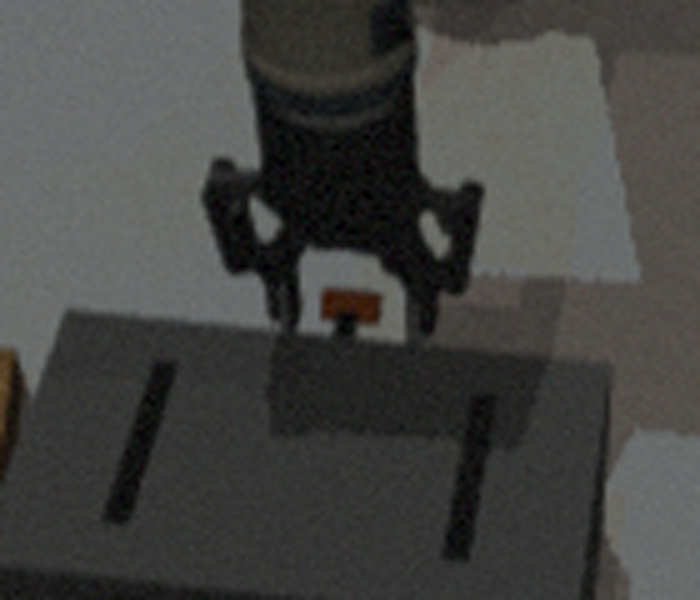

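The grip at (350,305) sits centred between the fingers. Closing on its ends.

>>> {"op": "step_arm", "data": {"steps": [[[0, 0, 0], [0, 0, 0], 255], [[0, 0, 0], [0, 0, 0], 255], [[0, 0, 0], [0, 0, 0], 255], [[0, 0, 0], [0, 0, 0], 255], [[0, 0, 0], [0, 0, 0], 255]], "newtons": 40}}

```text
time: 8.8
ee_pos: [0.5023, -0.1078, 0.1056]
eef_rot: [0.001, 0.99, -0.141, 0.003]
force: [-2.1, -4.8, 5.4]
opening: 0.0294
```

```bash
python3 st.py; python3 - <<'E'
import numpy as np
# relative tool shifts along arc (tool x=chest x, z=down)
def p(th):a=np.radians(5.27+th);return np.array([-.196*np.cos(a),-.196*np.sin(a)])
A=np.arange(0,73,3.01)
for a,b in zip(A,A[1:]):print(round(a,1),(p(b)-p(a)).round(4))
print(p(72.2)-p(0))
E
```

```text
t 8.8 chestpos [-0.1138 -0.0009  0.1056] open 0.0294
axes x,y,z in chest [[1.0, 0.002, 0.006], [0.002, -1.0, 0.002], [0.006, -0.002, -1.0]]
F chest [-0.64 -5.24  5.44] q [-0.23  0.45  1.96 -0.    0.73  1.62]
0.0 [ 0.0012 -0.0102]
3.0 [ 0.0017 -0.0101]
6.0 [ 0.0023 -0.01  ]
9.0 [ 0.0028 -0.0099]
12.0 [ 0.0033 -0.0097]
15.0 [ 0.0038 -0.0096]
18.1 [ 0.0043 -0.0093]
21.1 [ 0.0048 -0.0091]
24.1 [ 0.0053 -0.0088]
27.1 [ 0.0057 -0.0085]
30.1 [ 0.0062 -0.0082]
33.1 [ 0.0066 -0.0079]
36.1 [ 0.007  -0.0075]
39.1 [ 0.0074 -0.0072]
42.1 [ 0.0078 -0.0068]
45.2 [ 0.0081 -0.0063]
48.2 [ 0.0084 -0.0059]
51.2 [ 0.0087 -0.0055]
54.2 [ 0.009 -0.005]
57.2 [ 0.0093 -0.0045]
60.2 [ 0.0095 -0.004 ]
63.2 [ 0.0097 -0.0035]
66.2 [ 0.0098 -0.003 ]
69.2 [ 0.01   -0.0025]
[ 0.15264914 -0.17332933]
```

>>> {"op": "step_arm", "data": {"steps": [[[0.0012, 0, -0.0102], [0, 0, 0], 255], [[0.0017, 0, -0.0101], [0, 0, 0], 255], [[0.0023, 0, -0.01], [0, 0, 0], 255], [[0.0028, 0, -0.0099], [0, 0, 0], 255], [[0.0033, 0, -0.0097], [0, 0, 0], 255], [[0, 0, 0], [0, 0, 0], 255]]}}

```text
time: 9.55
ee_pos: [0.5127, -0.1108, 0.1551]
eef_rot: [0.001, 0.99, -0.141, 0.003]
force: [1.0, -5.9, -5.6]
opening: 0.0293
```

```bash
python3 st.py; python3 - <<'E'
from h import *
import cv2
cv2.imwrite("pics/s5.png",cv2.resize(camera("scene")[107:287,156:336],None,fx=4,fy=4,interpolation=cv2.INTER_CUBIC)[:600])
E
```

```text
t 9.55 chestpos [-0.103  -0.0009  0.1551] open 0.0293
axes x,y,z in chest [[1.0, 0.002, 0.005], [0.002, -1.0, 0.002], [0.005, -0.002, -1.0]]
F chest [ 2.67 -5.39 -5.55] q [-0.23  0.38  1.91 -0.    0.84  1.62]
```

View pics/s5.png

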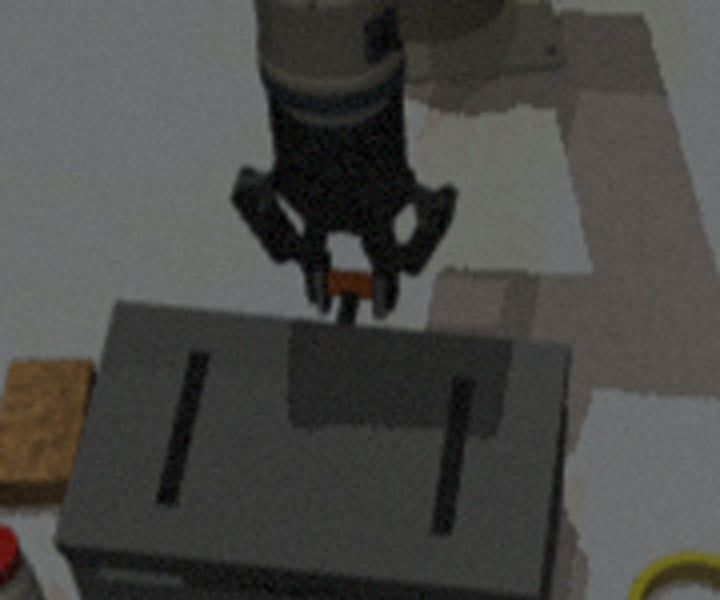

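The lid is rising with the grip held between the fingers, at about (350,285) in the crop. Continuing.

>>> {"op": "step_arm", "data": {"steps": [[[0.0038, 0, -0.0096], [0, 0, 0], 255], [[0.0043, 0, -0.0093], [0, 0, 0], 255], [[0.0048, 0, -0.0091], [0, 0, 0], 255], [[0.0053, 0, -0.0088], [0, 0, 0], 255], [[0.0057, 0, -0.0085], [0, 0, 0], 255], [[0.0062, 0, -0.0082], [0, 0, 0], 255], [[0.0066, 0, -0.0079], [0, 0, 0], 255], [[0, 0, 0], [0, 0, 0], 255]]}}

```text
time: 10.6
ee_pos: [0.547, -0.121, 0.2163]
eef_rot: [0.001, 0.99, -0.142, 0.002]
force: [-1.7, -5.2, -3.9]
opening: 0.0294
```

```bash
python3 st.py
```

```text
t 10.6 chestpos [-0.0673 -0.001   0.2163] open 0.0294
axes x,y,z in chest [[1.0, 0.002, 0.003], [0.002, -1.0, 0.002], [0.003, -0.002, -1.0]]
F chest [-0.2  -5.44 -3.89] q [-0.24  0.35  1.79 -0.    1.    1.62]
```

>>> {"op": "step_arm", "data": {"steps": [[[0.007, 0.001, -0.0075], [0, 0, 0], 255], [[0.0074, 0, -0.0072], [0, 0, 0], 255], [[0.0078, 0, -0.0068], [0, 0, 0], 255], [[0.0081, 0, -0.0063], [0, 0, 0], 255], [[0.0084, 0, -0.0059], [0, 0, 0], 255], [[0.0087, 0, -0.0055], [0, 0, 0], 255], [[0.009, 0, -0.005], [0, 0, 0], 255], [[0, 0, 0], [0, 0, 0], 255]]}}

```text
time: 11.6
ee_pos: [0.6022, -0.1372, 0.2609]
eef_rot: [0.001, 0.99, -0.141, 0.003]
force: [-3.4, -2.9, 1.0]
opening: 0.0292
```

```bash
python3 st.py; python3 - <<'E'
from h import *
import cv2
cv2.imwrite("pics/s6.png",cv2.resize(camera("scene")[87:287,156:336],None,fx=3,fy=3,interpolation=cv2.INTER_CUBIC)[:600])
E
```

```text
t 11.6 chestpos [-0.0097 -0.001   0.2609] open 0.0292
axes x,y,z in chest [[1.0, 0.002, 0.006], [0.002, -1.0, 0.001], [0.006, -0.001, -1.0]]
F chest [-2.47 -3.78  1.  ] q [-0.24  0.38  1.62 -0.    1.13  1.61]
```

View pics/s6.png

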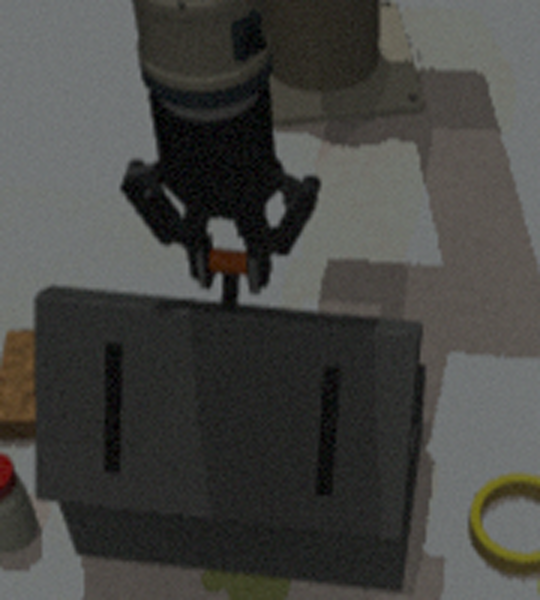

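The lid is at about 57° and the grip is still held at about (228,262) in the crop. Last five steps.

>>> {"op": "step_arm", "data": {"steps": [[[0.0093, 0, -0.0045], [0, 0, 0], 255], [[0.0095, 0, -0.004], [0, 0, 0], 255], [[0.0097, 0, -0.0035], [0, 0, 0], 255], [[0.0098, 0, -0.003], [0, 0, 0], 255], [[0.005, 0, -0.0013], [0, 0, 0], 255], [[0, 0, 0], [0, 0, 0], 255], [[0, 0, 0], [0, 0, 0], 255]]}}

```text
time: 12.52
ee_pos: [0.6427, -0.1492, 0.2768]
eef_rot: [0.001, 0.99, -0.141, 0.002]
force: [-2.5, -3.9, 0.0]
opening: 0.0292
```

```bash
python3 st.py; python3 - <<'E'
from h import *
import cv2
for c in("scene","top"):cv2.imwrite(f"pics/{c}7.png",camera(c))
cv2.imwrite("pics/s7.png",cv2.resize(cv2.imread("pics/scene7.png")[87:287,156:336],None,fx=3,fy=3,interpolation=cv2.INTER_CUBIC)[:600])
cv2.imwrite("pics/t7.png",cv2.resize(cv2.imread("pics/top7.png")[100:260,220:420],None,fx=3.7,fy=3.7,interpolation=cv2.INTER_CUBIC)[:600])
E
```

```text
t 12.525 chestpos [ 0.0325 -0.0011  0.2768] open 0.0292
axes x,y,z in chest [[1.0, 0.002, 0.005], [0.002, -1.0, 0.001], [0.005, -0.001, -1.0]]
F chest [-1.29 -4.48  0.03] q [-0.25  0.43  1.51 -0.    1.2   1.61]
```

View pics/s7.png

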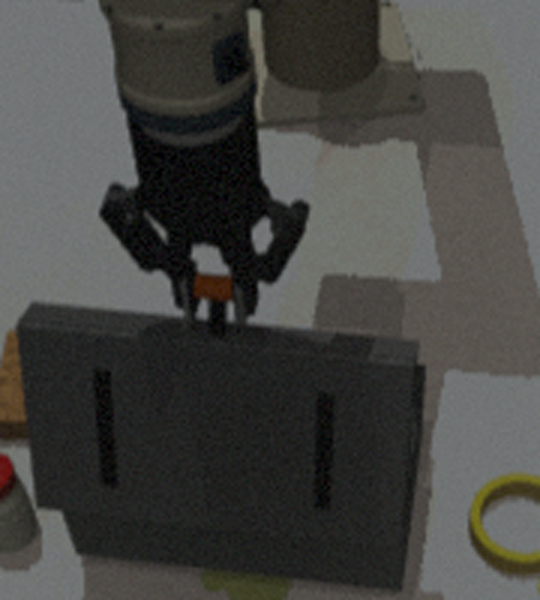

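View pics/t7.png

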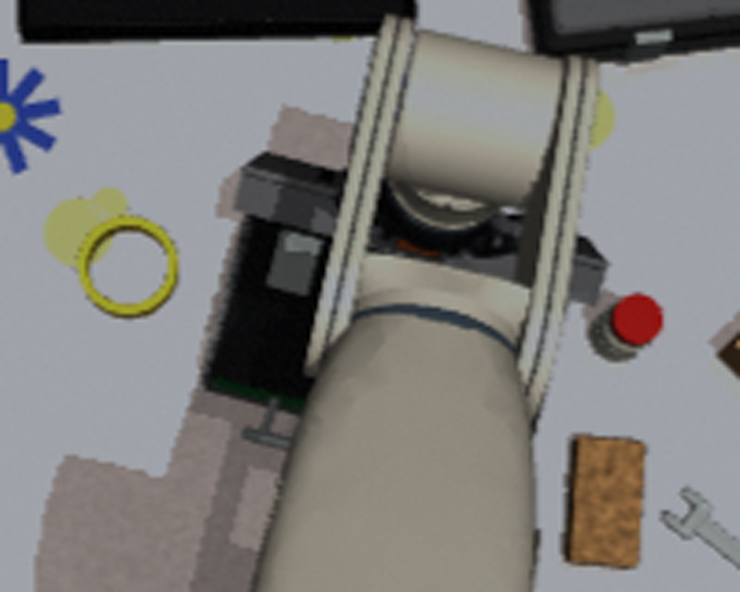

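```bash
python3 - <<'E'
from h import *
from scipy.optimize import least_squares
def lid(P,th):
    P=np.array(P,float);c,s=np.cos(th),np.sin(th) # -x rotates up/back
    x,z=P[:,0],P[:,2]
    return np.c_[.08+x*c+z*s,P[:,1],.108-x*s+z*c]
C=[[-.16,-.14,.034],[-.16,.14,.034],[-.16,-.14,-.001],[-.16,.14,-.001]]
o=np.array([[18,325],[417,365],[35,303],[418,342]])/3+[156,87]-.33
i=camera_info("scene")
f=lambda q:(proj(c2w(lid(C,q[0]),(.6118+q[1],-.139+q[2],-.2855)),"scene",i)-o).ravel()
s=least_squares(f,[1.2,0,0]);print("free",np.degrees(s.x[0]),s.x,s.fun.round(1))
g=lambda q:f([q[0],.0004,0]);s=least_squares(g,[1.2]);print("fixed",np.degrees(s.x[0]),s.fun.round(1))
f2=lambda t:lid([[-.195,0,.018]],t[0])[0][[0,2]]-lid([[-.195,0,.018]],0)[0][[0,2]]-[.0325+.1138,.2768-.1056]
s=least_squares(f2,[1.2]);print("kin",np.degrees(s.x[0]),s.fun)
print("abs: grip at",lid([[-.195,0,.018]],np.radians(72.2)),lid([[-.195,0,.018]],np.radians(70.7)))
E
```

```text
free 67.05727527664675 [ 1.17037024  0.00751    -0.00240964] [-0.4 -0.2 -0.3 -0.1 -0.   0.2  0.8  0. ]
fixed 70.43637524805108 [-0.8 -0.  -0.2  0.1 -0.4 -0.4  0.9 -0.6]
kin 70.29152608863748 [-0.00011515  0.00044725]
abs: grip at [[0.03752774 0.         0.29916775]] [[0.03253811 0.         0.29799044]]
```

Kinematics and the picture agree on about 70.4°. I'll add the remaining 1.7°.

>>> {"op": "step_arm", "data": {"steps": [[[0.003, 0, -0.0007], [0, 0, 0], 255], [[0.0028, 0.001, -0.0006], [0, 0, 0], 255], [[0, 0, 0], [0, 0, 0], 255], [[0, 0, 0], [0, 0, 0], 255], [[0, 0, 0], [0, 0, 0], 255], [[0, 0, 0], [0, 0, 0], 255]]}}

```text
time: 13.38
ee_pos: [0.6481, -0.1509, 0.2782]
eef_rot: [0.0, 0.99, -0.141, 0.002]
force: [-0.9, 5.0, 0.2]
opening: 0.0293
```

```bash
python3 st.py; python3 - <<'E'
from h import *
import cv2
for c in("scene","top"):cv2.imwrite(f"pics/{c}8.png",camera(c))
cv2.imwrite("pics/s8.png",cv2.resize(cv2.imread("pics/scene8.png")[150:250,150:310],None,fx=5,fy=5,interpolation=cv2.INTER_CUBIC)[:600])
E
```

```text
t 13.375 chestpos [ 0.0382 -0.0012  0.2782] open 0.0293
axes x,y,z in chest [[1.0, 0.002, 0.004], [0.002, -1.0, -0.0], [0.004, 0.0, -1.0]]
F chest [-2.31  4.57  0.19] q [-0.25  0.44  1.5  -0.    1.21  1.61]
```

View pics/s8.png

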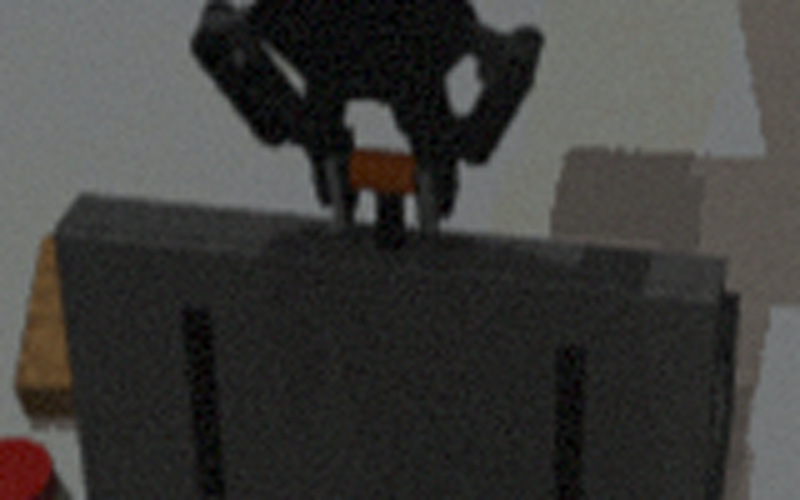

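View pics/top8.png

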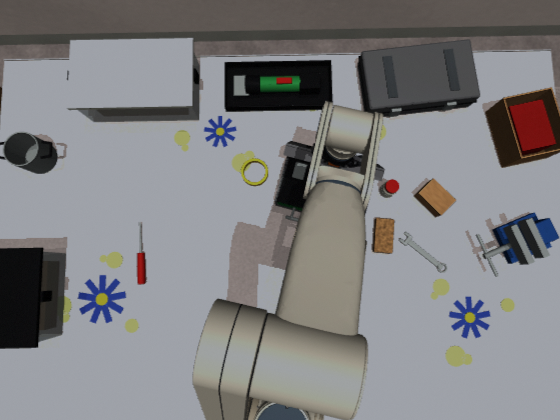

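```bash
python3 - <<'E'
from h import *
from scipy.optimize import least_squares
import cv2
def lid(P,th):
    P=np.array(P,float);c,s=np.cos(th),np.sin(th)
    x,z=P[:,0],P[:,2]
    return np.c_[.08+x*c+z*s,P[:,1],.108-x*s+z*c]
C=[[-.16,-.14,.034],[-.16,.14,.034],[-.16,-.14,-.001],[-.16,.14,-.001]]
o=np.array([[57,235],[723,303],[80,195],[725,258]])/5+[150,150]-.4
i=camera_info("scene")
g=lambda q:(proj(c2w(lid(C,q[0]),(.6122,-.139,-.2855)),"scene",i)-o).ravel()
s=least_squares(g,[1.2]);print("fixed",np.degrees(s.x[0]),s.fun.round(1))
f2=lambda t:lid([[-.195,0,.018]],t[0])[0][[0,2]]-lid([[-.195,0,.018]],0)[0][[0,2]]-[.0382+.1138,.2782-.1056]
s=least_squares(f2,[1.2]);print("kin",np.degrees(s.x[0]),s.fun)
for d in(0,.005,.01):print(d,proj(c2w([[-.115-d,.09,.075],[-.08-d,.13,.09]],(.6118,-.139,-.2855)),"top").round(1).tolist())
a=cv2.imread("pics/top8.png")[180:240,265:325]
cv2.imwrite("pics/t8.png",cv2.resize(a,None,fx=10,fy=10,interpolation=cv2.INTER_CUBIC))
print(sense()["joint_vel"].round(4))
E
```

```text
fixed 72.2288097419115 [-0.9  0.   0.   0.   0.5 -0.2  1.1  0.1]
kin 72.01282067407436 [-9.65527011e-05  4.27974771e-04]
0 [[286.5, 216.7], [277.1, 202.0]]
0.005 [[286.1, 218.2], [276.7, 203.6]]
0.01 [[285.7, 219.8], [276.2, 205.1]]
[-0.0001  0.0008 -0.0008 -0.0005 -0.0013  0.0006]
```

View pics/t8.png

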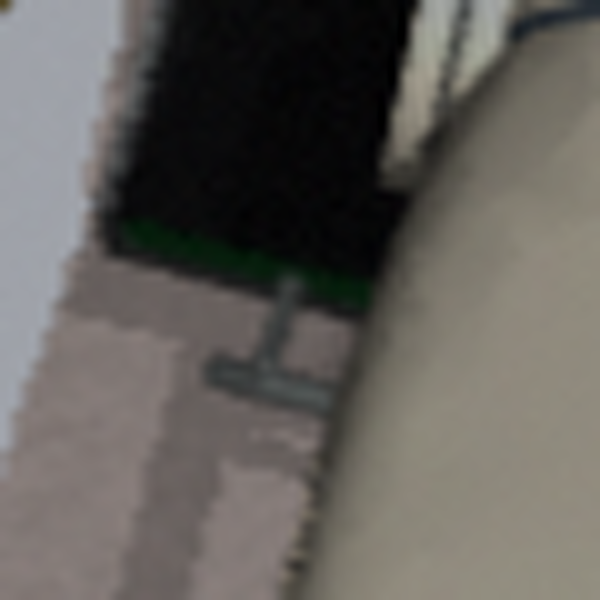

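The bar end is at (286.5, 216.8), matching the prediction for fully home (286.5, 216.7). The lid is at about 72.1° and still.

```bash
python3 - <<'E'
from rig import *
print(order.job_done())
E
```

```text
the job is handed in; nothing more can be done
None
```

The drawer is fully home, and the lid is up at its balance point with the arm gripping it and holding it still. I handed the job in at about 13.5 s.

- **Drawer:** I pushed it in by its bar with the lid shut until it stopped moving. The push peaked at about 9–10 N. In the last picture the bar's end is within 0.1 px of where it should be with the drawer home.
- **Lid:** I pinched the orange grip on its ends with 40 N and swung the lid up in small steps. It was never past the balance point by more than measurement error. The arm's motion gives 72.0° and the picture 72.2°, against a target of 72.2°.
- **Hold:** the joints were still, and the finger opening was 29.3 mm on the 30 mm grip. A side force of about 4.5 N on the gripper remained, and it changed sign when I shifted 1 mm to relieve it.
- **Other things:** nothing else looked moved in the last top view. I judged that by eye and did not measure it.
- **What disagreed:** the first tilted approach to the bar ran into the wrist joint limits, so I reduced the tilt before touching anything. One picture fit, made before the last small step with the chest position left free, gave 67° while the other estimates gave 70.4°. I discarded it because it moved the chest by 8 mm.

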